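Press the bottle home in the check station

ROBOT

A 6-joint arm with a two-finger parallel gripper is mounted at the origin on a cart in front of the work surface, level with it; the furniture and walls round the work are solid. World frame = base frame: x ahead of the robot, y to its left, z up, the work surface at z = 0. Lengths are in m, angles in rad, forces in N, time in s.
With the tool pointing down it reaches from about 0.35 to 0.8 m from the base axis. Payload 7.3 kg.
Tool frame: the origin (TCP) lies midway between the tips of the shut fingers; the grasp point (between the pads) lies 19 mm behind it; z points along the fingers, y is the line along which they close (so a half turn about z gives the same grasp; the last joint's range is limited). The gripper opens to 85 mm and grips with 20 to 120 N. Pads are 22 mm wide; open, the fingers measure 114 mm over their backs; the gripper's body (76 mm by 85 mm) begins 54 mm behind the grasp point. The pads swing forward as they close: fully open they stand 13 mm farther back than shut.
Start: joints at [-1.332, 0.342, 1.524, -0, 1.275, -0.146], TCP at [0.197, -0.487, 0.231] pointing down, gripper open.
Joint ranges: [-2.53, 2.53], [-0.77, 2.02], [0.04, 2.7], [-1, 4.14], [0.28, 2.66], [-3.11, 3.11]. Speed limits (rad/s): [2.57, 2.57, 3.14, 3.14, 3.14, 3.14].

INTERFACE

Orientations are given as a unit quaternion [x, y, z, w].
In Python, from plant import manip gives the robot as it stands. The module is installed in compiled form; this text tells all that it offers. Calls block until the motion is done:
- manip.move_ptp(position, orientation): joint-space move of the TCP to a pose.
- manip.servo_line(position, speed=0.15, orientation=None, force_limit=None): straight line of the TCP; orientation=None keeps the orientation; speed is the mean speed in m/s. With force_limit (N) it stops when the force on the tool has changed by that much, and returns True; else False.
- manip.goto_joints(angles): joint-space move.
- manip.move_gripper(opening): finger opening in m; the grip force is fixed at half the most; returns when the fingers have stopped.
- manip.pause(seconds).
- manip.solve_ik(position, orientation): joint angles nearest the present ones, or None.
- manip.camera(name): name is "side" or "top" or "wrist"; returns the picture (420x560x3 uint8, red, green, blue); there is no depth.
- manip.camera_params(name): a dict with "fx", "fy", "cx", "cy" (pixels), "extrinsics" (4x4, takes a point from camera to world coordinates). Camera axes: x right, y down, z forward; pixel columns grow to the right and rows downward; lengths in m; the calibration is good to about 2 mm. The wrist camera is an equidistant fisheye: a pixel r from the principal point sees the ray r / f radians off the axis. A picture is of the moment at which its call begins: read the wrist's pose just before it. camera_params takes no time and is no camera call; for the wrist camera it gives the pose at the moment of the call.
A pose or a line that the arm cannot do raises manip.MotionError and nothing moves.
- manip.finish_job(): hands the job in; it is judged then, once.
Readings, each from a call of its own:
- manip.current_t(): time.
- manip.current_qpos(): joint angles.
- manip.current_joint_vel(): joint speeds.
- manip.current_effort(): joint torques, N m.
- manip.current_eef_pos(): TCP position.
- manip.current_eef_rot(): TCP orientation.
- manip.current_ft_force(): force on the tool from outside, world axes, zero at the start.
- manip.current_ft_torque(): the same for the moment, N m.
- manip.current_opening(): finger opening in m.
- manip.current_grasp_force(): force on a finger pad.
Only numpy, scipy, OpenCV 4.12 (cv2) and the standard library are available. Lean on these libraries where they do the work, as an engineer would, in place of code of your own. Each camera call takes 0.05 s, during which the arm holds its last target. There are 200 camera calls.

TASK

Slide the blue dust shutter of the check station fully open, then pick up the small red-capped bottle and lower it upright into the station's well. Press it down against the sprung plunger until its foot rests firmly on the steel seat, without ramming it, and finish while still holding it pressed there. Leave the blue-capped and white-capped bottles standing where they are.

Things in the scene. Friction and masses are not known exactly. Their poses are not given: they have to be found in the camera images.
- station: grey check station fixed to the bench, 112 x 198 mm, 80 mm high without the shutter grip. Origin at bench level under the centre of its well, a vertical round hole 66 mm wide with a 4 mm chamfered rim 70 mm up. It reaches 56 mm to +y, 142 mm to -y and 56 mm to either x of the well (own axes, z up). Two rails 82 mm apart run along its y; an orange end stop closes their -y end.
- shutter (a joint): how far the blue shutter plate (80 x 84 mm, 5 mm thick, top 76 mm above the bench) has been slid, in m. 0: covers the well; 0.080: fully open, against the orange end stop. It opens along the station's own -y and stays where it is left (about 2 N of friction).
- shutter_grip (a point): point on the middle of the shutter's black upright grip, 101 mm above the bench; it slides with the shutter. The grip is a tab 14 mm thick along the station's y (the sliding direction), 30 mm wide along its x, its top 109 mm above the bench; a slightly wider foot ends 80 mm above the bench. Axes parallel to the station's.
- plunger (a joint): how far the brass plunger in the middle of the well has been pushed down, in m. 0: up, its flat 20 mm wide top 12 mm above the steel seat; 0.012: level with the seat. A spring pushes it up with about 5 N at 0 and about 10 N at 0.012; the bottle's own weight does not push it down.
- seat_top (a point): centre of the top face of the steel seat, the flat round floor of the well (65 mm wide), 26 mm above the bench, 44 mm below the well's rim. It is the hard stop: the bottle's foot shall rest on it all round the pushed-in plunger. Axes parallel to the station's.
- red_bottle: the bottle to press: white round plastic bottle with a red screw cap, loose, standing on the bench, 130 mm tall, about 0.15 to 0.28 kg. Body 60 mm wide, sloping in above about 80 mm to the neck; cap 32 mm wide, from 110 to 130 mm above the foot, fixed to the bottle. Origin at the centre of its foot, z up along the bottle.
- blue_bottle: bystander: white round bottle with a blue cap, loose, 66 mm wide, 130 mm tall; origin at the centre of its foot. The three bottles swap places from start to start.
- white_bottle: bystander: white round bottle with a white cap, loose, 64 mm wide, 140 mm tall; origin at the centre of its foot.
- utensil_crock (a point): bench-level centre of a grey crock full of kitchen utensils fixed at the back left of the bench, an obstacle to steer clear of: with its utensils about 230 mm wide and 325 mm tall.

How it is judged:
By the outcome, as a careful person would: the job done as asked, in the order asked, and still so for the second after the job is handed in, while the arm keeps its last pose, push and grip.
It also fails if it takes over 64 s, if anything falls off the work surface, if the arm or the gripper's body presses on something with over 40 N, if the wrist force passes 120 N, or if a joint passes its speed limit or range.

## Working session

There is one attempt and no reset: what is moved stays moved. The work goes in short steps, each a Python script; the robot and the scene stay as the last script left them, time stands still between calls to the robot, and variables do not carry over. Pictures are saved under pics/ and viewed, at most 10 in all, crops included, and the job is handed in when it is done.

```bash
mkdir -p pics; python3 - <<'E'
from plant import manip
import cv2,numpy as np
for n in("top","side"):
    cv2.imwrite(f"pics/{n}0.png",manip.camera(n)[:,:,::-1]); p=manip.camera_params(n); print(n,{k:np.round(v,3).tolist() for k,v in p.items()})
print(manip.current_eef_rot(),manip.current_t())
E
```

```text
top {'fx': 537.693, 'fy': 537.693, 'cx': 284.215, 'cy': 210.932, 'extrinsics': [[-0.017, -0.996, 0.089, 0.451], [-1.0, 0.018, 0.015, 0.019], [-0.016, -0.089, -0.996, 1.069], [0.0, 0.0, 0.0, 1.0]]}
side {'fx': 481.357, 'fy': 481.357, 'cx': 270.982, 'cy': 208.52, 'extrinsics': [[-0.896, -0.206, 0.394, 0.183], [-0.444, 0.363, -0.819, 0.766], [0.025, -0.909, -0.417, 0.464], [0.0, 0.0, 0.0, 1.0]]}
[ 9.81546815e-01  1.91220705e-01 -4.37895124e-05 -6.99880787e-04] 0.1
```

View pics/top0.png

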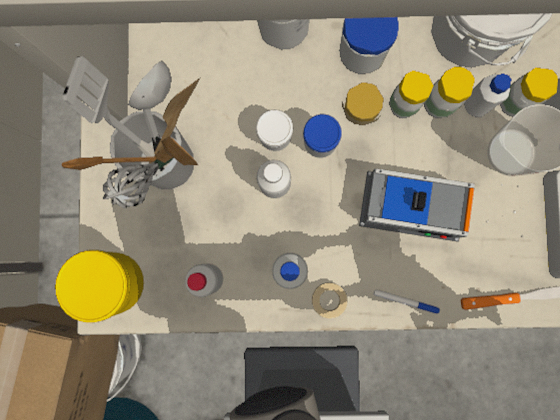

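View pics/side0.png

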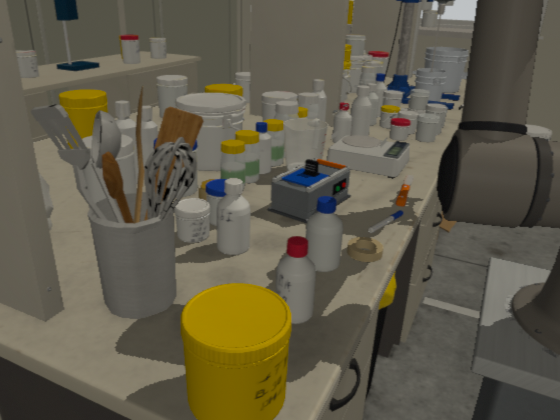

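Top view: the red cap is at about (197,282), the blue cap at (290,271) and the white cap at (273,174). The station is around (417,204), its grip is near (419,201), and the orange stop is on the right. I'll enlarge the station and the red bottle.

```bash
python3 - <<'E'
import cv2,numpy as np
a=cv2.imread("pics/top0.png")
c=cv2.resize(a[160:250,350:485],None,fx=5,fy=5,interpolation=cv2.INTER_CUBIC)
b=cv2.resize(a[245:315,170:315],None,fx=2,fy=2)
out=np.zeros((590,675,3),np.uint8); out[:450]=c; out[450:590,:290]=b
cv2.imwrite("pics/crop.png",out)
E
cat > h.py <<'E'
from plant import manip
import numpy as np, cv2
from scipy.spatial.transform import Rotation as R
def w(name,uv,z):
    p=manip.camera_params(name);T=np.array(p["extrinsics"])
    d=T[:3,:3]@np.array([(uv[0]-p["cx"])/p["fx"],(uv[1]-p["cy"])/p["fy"],1])
    return T[:3,3]+d*(z-T[2,3])/d[2]
def down(yaw):  # tool y axis at world angle yaw (mod pi), z down
    y=np.array([np.cos(yaw),np.sin(yaw),0]);z=np.array([0,0,-1.]);x=np.cross(y,z)
    return R.from_matrix(np.c_[x,y,z]).as_quat()
E
```

```text
(no output)
```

View pics/crop.png

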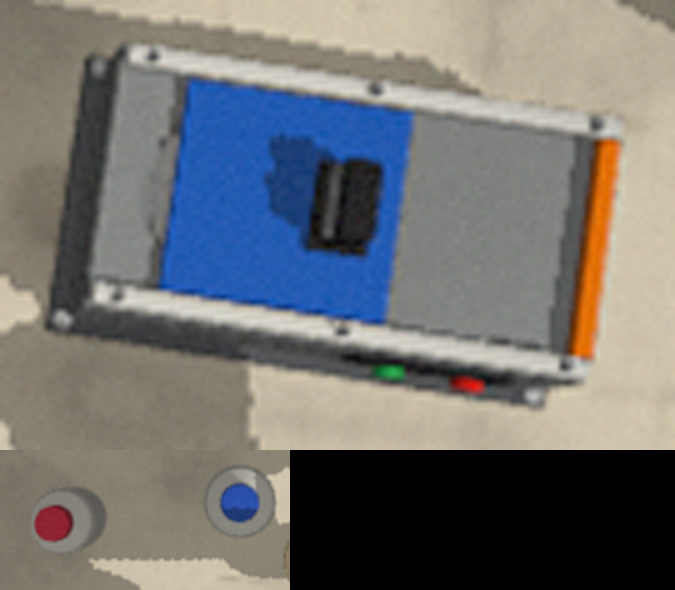

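```bash
python3 - <<'E'
from h import *
f=lambda c:(350+c[0]/5,160+c[1]/5)
W=[w("top",f(c),.076) for c in((190,80),(413,112),(386,322),(161,290))]
print(np.round(W,4).tolist(), "plate c",np.round(np.mean(W,0),4))
S=[w("top",f(c),.080) for c in((152,55),(598,124),(567,366),(118,296))]
d=(S[0]-S[1])+(S[3]-S[2]); ang=np.arctan2(d[1],d[0]); print("station +y angle",ang, "rail screws",np.round(S,4).tolist())
g=w("top",f((362,206)),.109); r=w("top",(197,282),.13); b=w("top",(290,271),.13)
print("grip",g,"red",r,"blue",b)
for p,y in((g,ang),(g,ang+np.pi),(r,ang),(r,ang+np.pi),(r,0),(r,np.pi/2),(r,-np.pi/2)): print(y,manip.solve_ik([p[0],p[1],.1],down(y)))
E
```

```text
[[0.6011, -0.1607, 0.076], [0.5875, -0.2427, 0.076], [0.5097, -0.2296, 0.076], [0.523, -0.1474, 0.076]] plate c [ 0.5554 -0.1951  0.076 ]
station +y angle 1.3964631952245585 rail screws [[0.6101, -0.1462, 0.08], [0.5812, -0.3094, 0.08], [0.4922, -0.2939, 0.08], [0.5208, -0.1309, 0.08]]
grip [ 0.54945329 -0.21447743  0.109     ] red [0.41336895 0.18606621 0.13      ] blue [0.42974333 0.02420307 0.13      ]
1.3964631952245585 [-5.02051007e-01  5.86371165e-01  1.51120690e+00 -4.44089210e-16
  1.04401459e+00 -1.89851420e+00]
4.538055848814352 [-5.02051007e-01  5.86371165e-01  1.51120690e+00 -4.44089210e-16
  1.04401459e+00  1.24307845e+00]
1.3964631952245585 [ 2.53610420e-01  3.77060097e-01  1.89346669e+00 -4.44089210e-16
  8.71065871e-01 -1.14285278e+00]
4.538055848814352 [ 2.53610420e-01  3.77060097e-01  1.89346669e+00 -4.44089210e-16
  8.71065871e-01  1.99873988e+00]
0 [ 2.53610420e-01  3.77060097e-01  1.89346669e+00 -4.44089210e-16
  8.71065871e-01  2.53610420e-01]
1.5707963267948966 [ 2.53610420e-01  3.77060097e-01  1.89346669e+00 -4.44089210e-16
  8.71065871e-01 -1.31718591e+00]
-1.5707963267948966 [ 2.53610420e-01  3.77060097e-01  1.89346669e+00 -4.44089210e-16
  8.71065871e-01  1.82440675e+00]
```

```bash
python3 - <<'E'
from h import *
a=1.3965; q=down(a); u=np.array([np.cos(a),np.sin(a),0])
g=np.array([.5495,-.2145,0])
manip.move_gripper(.06)
manip.move_ptp(g+[0,0,.18],q)
print(manip.servo_line(g+[0,0,.087],speed=.15,force_limit=15),manip.current_eef_pos())
manip.move_gripper(0.0); print("open",manip.current_opening(),manip.current_grasp_force())
p0=np.array(manip.current_eef_pos())
print("stop",manip.servo_line(p0-.1*u,speed=.07,force_limit=15)); p1=np.array(manip.current_eef_pos())
print("slid",(p0-p1)@u,p1,manip.current_ft_force())
manip.move_gripper(.06)
manip.servo_line(p1+[0,0,.12],speed=.2)
manip.move_ptp([.413,.186,.25],down(np.pi/2))
cv2.imwrite("pics/top1.png",cv2.resize(manip.camera("top")[160:250,350:485,::-1],None,fx=5,fy=5,interpolation=cv2.INTER_CUBIC))
p=manip.camera_params("wrist");print({k:np.round(v,4).tolist() for k,v in p.items()})
cv2.imwrite("pics/wr1.png",manip.camera("wrist")[:,:,::-1])
print(manip.current_t())
E
```

```text
False [ 0.54996464 -0.21513465  0.08787448]
open 0.012577004420648548 60.33244729042053
stop True
slid 0.06174937008943935 [ 0.53896971 -0.27536348  0.08785301] [0.26264873 4.68086074 6.5310526 ]
{'fx': 325.1923, 'fy': 325.1923, 'cx': 281.5155, 'cy': 210.9428, 'extrinsics': [[0.0018, 0.9469, 0.3216, 0.3306], [1.0, -0.0016, -0.0009, 0.1841], [-0.0003, 0.3216, -0.9469, 0.3934], [0.0, 0.0, 0.0, 1.0]]}
7.4
```

View pics/top1.png

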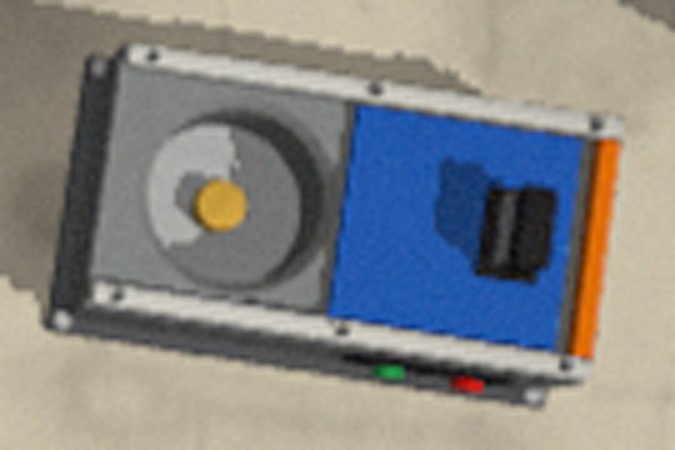

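View pics/wr1.png

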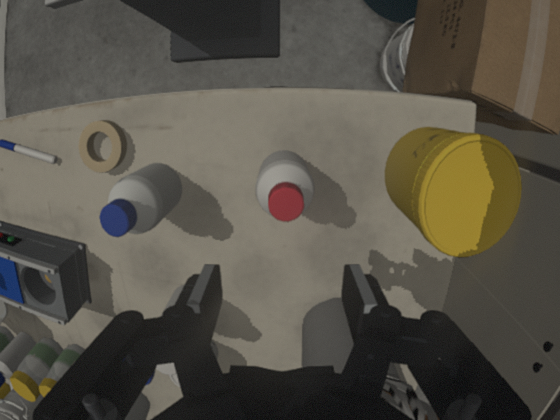

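The shutter started slightly open and is now near the orange stop, with a gap of about 3 px. The well rim is centred at crop (234,197) and the plunger at (221,206). In the wrist view the red cap is at (286,202). I'll compute from these.

```bash
cat >> h.py <<'E'
def wf(uv,z,p):
    T=np.array(p["extrinsics"]);d=np.array([uv[0]-p["cx"],uv[1]-p["cy"]]);r=np.hypot(*d);t=r/p["fx"]
    v=T[:3,:3]@np.r_[d/r*np.sin(t),np.cos(t)]
    return T[:3,3]+v*(z-T[2,3])/v[2]
E
python3 - <<'E'
from h import *
f=lambda c:(350+c[0]/5,160+c[1]/5)
a=1.3965;u=np.array([np.cos(a),np.sin(a),0]);v=np.array([u[1],-u[0],0])
P=lambda n,p:print(n,np.round(p,4),"y %.4f x %.4f"%(p@u,p@v))
P("rim",w("top",f((234,197)),.07));P("plunger",w("top",f((221,206)),.038))
for c in((355,103),(585,135),(555,347),(330,315)):P("plate",w("top",f(c),.076))
for c in((600,140),(573,355)):P("orange",w("top",f(c),.08))
for c in((152,55),(598,124),(567,366),(118,296)):P("screw",w("top",f(c),.08))
for c in((97,65),(62,318),(535,397)):P("corner",w("top",f(c),.01))
P("grip",w("top",f((536,233)),.109))
p=manip.camera_params("wrist");P("red",wf((286,202),.13,p));P("blue",wf((118,217),.13,p))
print("grip now at y",np.array([.53897,-.27536,0])@u)
E
```

```text
rim [ 0.5577 -0.1766  0.07  ] y -0.0772 x 0.5799
plunger [ 0.5578 -0.1778  0.038 ] y -0.0783 x 0.5801
plate [ 0.5913 -0.2214  0.076 ] y -0.1155 x 0.6208
plate [ 0.5778 -0.3057  0.076 ] y -0.2009 x 0.6220
plate [ 0.4995 -0.2911  0.076 ] y -0.2001 x 0.5424
plate [ 0.5127 -0.2092  0.076 ] y -0.1171 x 0.5412
orange [ 0.5753 -0.3098  0.08  ] y -0.2054 x 0.6203
orange [ 0.4962 -0.2963  0.08  ] y -0.2057 x 0.5401
screw [ 0.6101 -0.1462  0.08  ] y -0.0382 x 0.6262
screw [ 0.5812 -0.3094  0.08  ] y -0.2039 x 0.6261
screw [ 0.4922 -0.2939  0.08  ] y -0.2041 x 0.5357
screw [ 0.5208 -0.1309  0.08  ] y -0.0386 x 0.5356
corner [ 0.6178 -0.136   0.01  ] y -0.0268 x 0.6320
corner [ 0.5175 -0.1192  0.01  ] y -0.0276 x 0.5303
corner [ 0.4833 -0.303   0.01  ] y -0.2146 x 0.5285
grip [ 0.5386 -0.2759  0.109 ] y -0.1783 x 0.5783
red [0.412  0.1877 0.13  ] y 0.2563 x 0.3732
blue [0.4258 0.0297 0.13  ] y 0.1031 x 0.4142
grip now at y -0.17772239484878857
```

Plate centre to well is 80.6 mm, so the shutter looks fully open. I'll nudge it once to make sure, then grasp the cap.

```bash
python3 - <<'E'
from h import *
a=1.3965; q=down(a); u=np.array([np.cos(a),np.sin(a),0])
g=np.array([.539,-.2755,0])+.04*u
manip.move_gripper(0)
manip.move_ptp(g+[0,0,.17],q); manip.servo_line(g+[0,0,.092],speed=.15,force_limit=15)
s=manip.servo_line(g-.045*u+[0,0,.092],speed=.05,force_limit=16); e=np.array(manip.current_eef_pos())
print("nudge",s,e,"back to grip",(e-g)@u+.04,manip.current_ft_force())
manip.servo_line(e+.01*u,speed=.1); manip.servo_line(e+.01*u+[0,0,.12],speed=.25)
manip.move_ptp([.413,.187,.22],down(np.pi/2)); manip.move_gripper(.06)
print(manip.servo_line([.413,.187,.100],speed=.12,force_limit=12))
manip.move_gripper(0); print("open",manip.current_opening(),manip.current_grasp_force(),manip.current_ft_force())
manip.servo_line([.413,.187,.28],speed=.15); print(manip.current_ft_force(),manip.current_opening())
manip.move_ptp([.5577,-.1772,.22],q)
print(manip.current_eef_pos(),manip.current_ft_force(),manip.current_t())
A=manip.camera("top")[:,:,::-1];B=manip.camera("side")[:,:,::-1]
cv2.imwrite("pics/chk.png",np.hstack([cv2.resize(A[150:310,180:480],(400,213)),cv2.resize(B[60:260,180:380],(400,400))[:213]]) if 0 else cv2.resize(B[30:270,180:420],(560,560)))
E
```

```text
nudge True [ 0.54266863 -0.25505859  0.09214851] back to grip 0.020767896050995487 [1.65258378 6.49418511 3.50662571]
False
open 0.03059521024118551 59.449198516085744 [-0.17492703  1.88292794  5.8789299 ]
[ 0.01170801  0.03697456 -2.06546327] 0.030944296582116178
[ 0.55786074 -0.17597882  0.22030543] [ 0.22557234 -0.38833951 -2.67639896] 18.3417
```

View pics/chk.png

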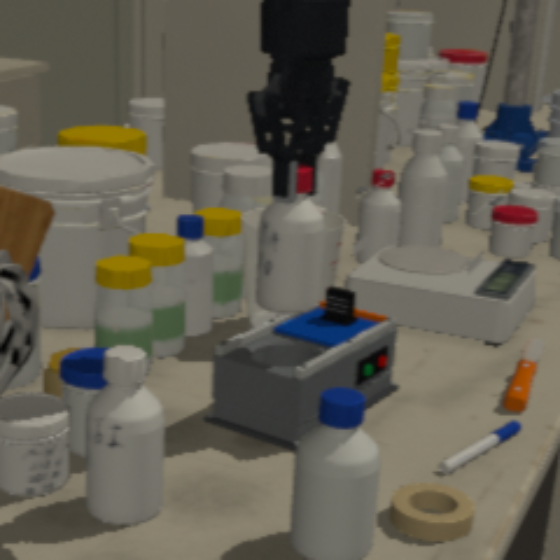

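The side view shows the bottle hanging upright by its cap at crop (293,250), above the open well. The shutter is at the stop and both bystanders are standing.

```bash
python3 - <<'E'
from h import *
manip.pause(.3); print(np.round(manip.current_eef_pos(),4))
x,y=.5577,-.1772
f=lambda s:print(s,np.round(manip.current_eef_pos(),4),np.round(manip.current_ft_force(),2),np.round(manip.current_ft_torque(),2))
s=manip.servo_line([x,y,.18],speed=.1,force_limit=8);f(s)
if not s:
    s=manip.servo_line([x,y,.145],speed=.04,force_limit=8);f(s)
print(manip.current_t(),manip.current_opening())
E
```

```text
[ 0.5578 -0.1768  0.2202]
False [ 0.5579 -0.1773  0.1802] [ 0.5   0.35 -2.28] [-0.02  0.02  0.02]
False [ 0.5579 -0.1773  0.1453] [ 0.23  0.42 -1.9 ] [ 0.02 -0.   -0.05]
20.3167 0.030850894155121218
```

```bash
python3 - <<'E'
from h import *
x,y=.5577,-.1772
f=lambda s:print(s,np.round(manip.current_eef_pos(),4),np.round(manip.current_ft_force(),2),np.round(manip.current_ft_torque(),2))
for z in np.arange(.142,.112,-.003):
    s=manip.servo_line([x,y,z],speed=.015,force_limit=20);f(s)
    if s or manip.current_ft_force()[2]>17: break
manip.pause(.5);f("end");print(manip.current_t(),manip.current_opening())
E
```

```text
False [ 0.5576 -0.1772  0.1419] [ 0.26 -0.11 -2.77] [ 0.03 -0.01  0.01]
False [ 0.5577 -0.1772  0.1389] [-0.47 -0.12 -3.63] [0.01 0.04 0.01]
False [ 0.5579 -0.1772  0.1364] [0.42 0.32 2.74] [0.19 0.15 0.01]
False [ 0.5579 -0.1773  0.1331] [0.57 0.4  3.44] [ 0.12  0.03 -0.04]
False [ 0.5579 -0.1772  0.1302] [-0.47  1.66  4.96] [ 0.22  0.09 -0.04]
False [ 0.558  -0.1773  0.1274] [-0.68  0.36  7.35] [0.2  0.15 0.01]
True [ 0.5585 -0.1773  0.1271] [-1.23  0.43  6.38] [ 0.19  0.45 -0.04]
end [ 0.5584 -0.1773  0.1272] [-1.98  0.48  6.5 ] [0.14 0.47 0.02]
23.15 0.03066403456693305
```

```bash
python3 - <<'E'
from h import *
x,y=.5577,-.1772
f=lambda s:print(s,np.round(manip.current_eef_pos(),4),np.round(manip.current_ft_force(),2),np.round(manip.current_ft_torque(),2),round(manip.current_opening(),4))
for z in np.arange(.1265,.1195,-.0005):
    s=manip.servo_line([x,y,z],speed=.005,force_limit=22);manip.pause(.1);f((s,round(z,4)))
    if manip.current_ft_force()[2]>22: break
manip.pause(.5);f("end");print(manip.current_t())
cv2.imwrite("pics/end.png",cv2.resize(manip.camera("side")[60:220,230:390,::-1],(560,560)))
E
```

```text
(False, np.float64(0.1265)) [ 0.5579 -0.1773  0.127 ] [-0.54  0.75  7.16] [0.23 0.25 0.08] 0.0306
(False, np.float64(0.126)) [ 0.5581 -0.1772  0.1269] [-1.65  0.68  8.81] [0.25 0.28 0.02] 0.0305
(False, np.float64(0.1255)) [ 0.5582 -0.1773  0.1269] [-1.14  1.94 11.31] [ 0.32  0.43 -0.02] 0.0307
(False, np.float64(0.125)) [ 0.5583 -0.1773  0.1269] [-2.01  2.89 14.35] [ 0.4   0.56 -0.03] 0.0305
(False, np.float64(0.1245)) [ 0.5585 -0.1773  0.1269] [-2.75  2.24 17.32] [ 0.5   0.73 -0.03] 0.0307
(False, np.float64(0.124)) [ 0.5586 -0.1773  0.1269] [-3.21  2.84 20.44] [0.57 0.86 0.01] 0.0309
(False, np.float64(0.1235)) [ 0.5587 -0.1774  0.1268] [-5.17  3.84 23.17] [ 0.65  0.92 -0.05] 0.0307
end [ 0.5587 -0.1774  0.1268] [-4.38  2.15 23.61] [ 0.64  0.95 -0.03] 0.0304
26.1833
```

View pics/end.png

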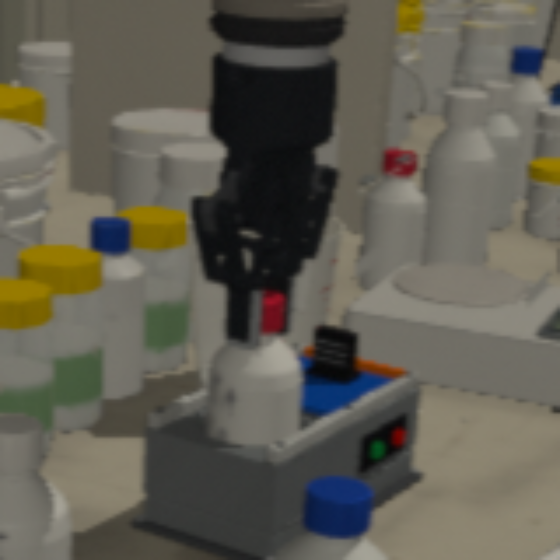

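The bottle is upright in the well at (255,390), pressed with about 25 N and hard-stopped. The arm has flexed about 1 mm in +x, so I'll trim out that side load and then hand in.

```bash
python3 - <<'E'
from h import *
f=lambda s:print(s,np.round(manip.current_eef_pos(),4),np.round(manip.current_ft_force(),2),np.round(manip.current_ft_torque(),2),round(manip.current_opening(),4))
for x,y in((.5572,-.1773),(.5567,-.1774),(.5562,-.1775)):
    manip.servo_line([x,y,.1235],speed=.004,force_limit=15);manip.pause(.3);f(x)
    F=np.array(manip.current_ft_force())
    if np.hypot(F[0],F[1])<2: break
manip.servo_line([x,y,.1230],speed=.004,force_limit=15);manip.pause(.5);f("end")
print(manip.current_t())
E
```

```text
0.5572 [ 0.5584 -0.1774  0.1268] [-3.06  4.06 21.72] [ 0.71  0.82 -0.03] 0.0306
0.5567 [ 0.5582 -0.1774  0.1268] [-1.99  4.01 21.76] [ 0.79  0.59 -0.03] 0.0308
0.5562 [ 0.558  -0.1774  0.1268] [-0.56  4.66 21.08] [ 0.91  0.44 -0.06] 0.0312
end [ 0.5581 -0.1774  0.1268] [-2.91  4.66 24.36] [0.92 0.5  0.01] 0.0306
28.7333
```

```bash
python3 -c "
from plant import manip
print(manip.finish_job())"
```

```text
the job is handed in; nothing more can be done
None
```

I handed the job in at about 29 s: the shutter is fully open against its stop, and the red-capped bottle is upright in the well, still held pressed onto what reads as the seat with about 24 N; I did not touch the other two bottles.

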